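# File the rough shoulder of a plaster plaque

### The arm

A 6-joint arm with a two-finger parallel gripper is mounted at the origin on the work surface. World frame = base frame: x ahead of the robot, y to its left, z up, the work surface at z = 0. Lengths are in mm, angles in rad, forces in N, time in s.
With the tool pointing down it reaches from about 400 to 925 mm from the base axis. Payload 12.5 kg.
Tool frame: the origin (TCP) lies midway between the tips of the shut fingers; the grasp point (between the pads) lies 19 mm behind it; z points along the fingers, y is the direction in which the jaws open and shut (so a half turn about z gives the same grasp; the last joint's range is limited). The gripper opens to 95 mm and grips with 3 to 60 N. Pads are 20 mm wide; open, the fingers measure 119 mm over their backs; the gripper's body (75 mm by 180 mm) begins 59 mm behind the grasp point.
Start: joints at [1.185, 0.491, 1.559, -0, 1.092, -0.106], TCP at [172.585, 600.717, 214.661] pointing down, gripper open.
Joint ranges: [-3.1, 3.1], [-0.84, 2.19], [0.05, 2.79], [-1.13, 4.28], [0.06, 2.93], [-2.69, 2.69]. Speed limits (rad/s): [2.22, 2.22, 2.79, 3.14, 3.14, 3.14].

### API

Orientations are given as [roll, pitch, yaw] about the fixed x, y, z axes, in that order (R = Rz(yaw) Ry(pitch) Rx(roll)).
In Python, from cell import env gives the robot as it stands.
- The arm moves only by the tool drive_tool, never from a script. Its argument "increments" is a list of rows, each a list of 2 entries, a list of its own where there are three numbers: the shift along the tool's x, y, z as a fraction of full scale, then the turn, a rotation vector about the tool's x, y, z as a fraction of full scale. In form: [[[x, y, z], [ax, ay, az]], ...]. A call has 1 to 5 rows; each row shifts and turns the commanded pose from where the row before left it, along the tool's axes as they then stand; what a row does not reach is not made up. Full scale, the value 1, is 30 mm for a shift and 0.08 rad for a turn. A row lasts 1/12 s, in which the tool goes at most 41.7 mm and 7.16 degrees, less where a joint would pass 70% of its speed; a pose out of reach is approached as far as the arm can. A call with a number of a shift or a turn outside -1 to 1 is refused whole. A call with a gripper value outside its range is refused whole. "jaw" is the opening, from -1 (shut) to 1 (fully open), so that 0 is half open, set as the call begins (left out, the last holds). The fingers move at their own pace and stop on an object; the grip force is fixed at half the most. Time passes only in rows, so rows that do not move let the fingers close. It gives the time, the measured TCP pose, the force and the opening at its end, in the units of the state.
- env.state(): the state, without advancing time (a new reading comes with each control period).
- env.read_camera(name): name is "scene" or "top" or "wrist"; returns a dict with "pixels" (420x560x3 uint8, blue, green, red), "vertical_fov" (degrees; the focal length in pixels is half the picture's height over the tangent of half this angle, whatever the lens; pixels are square), "cx", "cy" (the principal point, pixels), "world_to_cam" (4x4, takes a point from world to camera coordinates). Camera axes: x right, y down, z forward; pixel columns grow to the right and rows downward; lengths in mm; the calibration is good to about 2 mm. A picture is of the moment at which its call begins. There is no depth.
- env.job_done(): hands the job in, once; it reports no verdict.
Trained networks look in a picture, given as the dict that the camera call returned (one of the last four; its "shot" number tells which), for a name from the list of things; names that differ only in an ending like _2 or _b are one class to them, and where a whole thing is asked for, a point or a joint stands for the part that bears it (a point fixed in the world has none). Each returns a list of dicts, best first, with "score" (0 to 1); they miss things now and then, are a little off and sometimes report something else, mostly with a low value. They report only what shows in the picture. A call takes as long as a camera call. They do not tell look-alikes from the thing itself.
- env.boxes_of(target, picture): "point" ([x, y, z] in mm, in world coordinates, good to about 4 mm: the middle of the surface that is visible of it).
- env.tip_of(target, picture): "point" ([x, y, z] in mm, in world coordinates, good to about 4 mm: a listed point, or the origin of a listed thing).
The state is a dict: "t": time; "joints": joint angles; "qvel": joint speeds; "tau": joint torques, N m; "eef_pos": TCP position; "tcp_rot": TCP orientation; "ft_force": force on the tool from outside, world axes, zero at the start; "moment": the same for the moment, N m; "opening": opening from 0.0 (shut) to 1.0 (fully open).
Only numpy, scipy, OpenCV 4.12 (cv2) and the standard library are available. Lean on these libraries where they do the work, as an engineer would, in place of code of your own. Each camera call takes 0.05 s, during which the arm holds its last target.

### The job

Take the block file from its cork rest and dress the blue-marked sloping shoulder of the plaster plaque with three forward strokes, the file held flat on the slope and pushed straight away from you towards the backstop, from near the front of its length to near the back, pressing lightly. Lift it clear of the plaque on each return: dragging it back would pull the plaque off its backstop. Then lay the file flat on the middle of the cork rest, sole down, let go, and leave everything else on the bench where it is.

Things in the scene. Friction and masses are not known exactly. Their poses are not given: they have to be found in the camera images.
- file_grip (a point): grip point of the loose block file: on a flat sole (see file) stands a pale wooden grip bar 100 mm long, 26 mm wide, flat upright sides, from 12 to 55 mm above the sole's underside; grasp it from above across its 26 mm. This point: mid-length, mid-width, 35 mm above the underside. x along the file (at the start away from the robot within 45 degrees), z out of the grip's top
- file_sole (a point): middle of the underside (the filing face) of the file's sole, 35 mm below file_grip along the file's z; same axes
- file: the loose block file, about 300 g: dark steel sole 160 long, 40 wide, 6 mm thick, a red body 150 x 36 mm on it up to 12 mm above the underside, and the wooden grip bar above; either end may lead; origin and axes as file_sole
- rest: fixed cork pad 210 x 110 x 12 mm on which the file lies at the start and must lie at the end; origin at the middle of its underside, x along its length, z up. It may be on the left or the right, the jig on the other side.
- jig: fixed wooden filing jig: base 200 (x) x 190 (y) x 20 mm, turned up to 15 degrees. x points away from the robot, the forward stroke; z up; origin under the middle. The backstop behind the plaque is 170 mm wide, its face at x = +13 mm, top 70 mm above the bench. Two 12 mm cheeks flank the plaque's foot (inner faces at y = +-79 mm, tops at 50 mm).
- plaque: white house-shaped (gabled) plaster plaque, 150 wide (y), 24 mm thick (x), upright in the jig, a rosette on each face. Origin at the middle of its foot, 34 mm above the bench; eaves 85 and ridge 137.5 mm above that; both shoulders slope 35 degrees. It stands on grey foam: pressed down it sinks 1 mm per 1.5 N after a first 1 to 3 N, at most 12 mm, and springs back.
- shoulder: the sloping shoulder to file, on the plaque's +y (left) side, marked by a blue stripe: a flat face 24 mm across (x, the stroke) and 91 mm down the slope (y). Origin at the middle of the face, on its surface; x level, forward, towards the backstop; y down the slope; z square to the face, outward, 35 degrees from vertical. Moves with the plaque.
- sled (a joint): how far the plaque has been pulled off its backstop towards the robot, m; 0 = against the backstop, up to 0.04. It slides stiffly (about 1.2 N) and stays where left; the backstop holds it against forward pushes.
- bowl: bystander: small loose red bowl 60 mm across, 40 mm high, between jig and rest; origin under its centre
- castblock: bystander: loose white block 70 x 50 x 30 mm; origin under its centre
- spatula: bystander: loose spatula lying on the bench at the left
- mallet: bystander: loose hammer lying on the bench at the right
- tub: bystander: loose orange tub 80 mm across, 60 mm high; origin under its centre
There are look-alikes about, which are no part of the job. What is shaped like the rest but purple is not meant. Leave any yellow look-alike of the file alone.

How it is judged (in metres and radians):
On the way, in this order (a step that is already met when the one before it is completed fails the run):
1. first stroke begins: file flat on the blue shoulder (within 15 degrees, pressing over 1 N), its middle over 20 mm to the robot's side of the plaque's mid-thickness (contact force between file and plaque above 1 N and angle between the z axis of file and the z axis of shoulder, either way round below 0.26 rad and angle between the x axis of file and the x axis of shoulder, either way round below 0.5 rad and y of file_sole in the frame of shoulder between -0.04 and 0.04 m and x of file_sole in the frame of shoulder below -0.02 m), for 0.05 s.
2. first stroke half way: still pressed flat on the shoulder (contact force between file and plaque above 1 N and angle between the z axis of file and the z axis of shoulder, either way round below 0.26 rad and angle between the x axis of file and the x axis of shoulder, either way round below 0.5 rad and y of file_sole in the frame of shoulder between -0.04 and 0.04 m and x of file_sole in the frame of shoulder between -0.015 and 0.015 m), for 0.03 s.
3. first stroke ends: still pressed flat, the file's middle over 20 mm beyond the plaque's mid-thickness (contact force between file and plaque above 1 N and angle between the z axis of file and the z axis of shoulder, either way round below 0.26 rad and angle between the x axis of file and the x axis of shoulder, either way round below 0.5 rad and y of file_sole in the frame of shoulder between -0.04 and 0.04 m and x of file_sole in the frame of shoulder above 0.02 m), for 0.03 s.
4. file lifted clear of the edge (over 4 mm) and back on the robot's side for the second stroke (contact force between file and plaque below 0.1 N and z of file_sole in the frame of shoulder above 0.004 m and x of file_sole in the frame of shoulder below -0.02 m), for 0.05 s.
5. second stroke begins: file flat on the blue shoulder (within 15 degrees, pressing over 1 N), its middle over 20 mm to the robot's side of the plaque's mid-thickness (all of step 1), for 0.05 s.
6. second stroke half way: still pressed flat on the shoulder (all of step 2), for 0.03 s.
7. second stroke ends: still pressed flat, the file's middle over 20 mm beyond the plaque's mid-thickness (all of step 3), for 0.03 s.
8. file lifted clear of the edge (over 4 mm) and back on the robot's side for the third stroke (all of step 4), for 0.05 s.
9. third stroke begins: file flat on the blue shoulder (within 15 degrees, pressing over 1 N), its middle over 20 mm to the robot's side of the plaque's mid-thickness (all of step 5), for 0.05 s.
10. third stroke ends: still pressed flat, the file's middle over 20 mm beyond the plaque's mid-thickness (all of step 7), for 0.03 s.
At the end, for the whole second after the job is handed in: The file lies sole down (within 0.1 rad of level) on the cork rest, its middle within 50 mm along and 40 mm across of the rest's middle, at rest and released; the plaque is within 6 mm of its backstop (x of file_sole in the frame of rest between -0.05 and 0.05 m and y of file_sole in the frame of rest between -0.04 and 0.04 m and z of file_sole in the frame of rest between 0.008 and 0.016 m and angle between file's own z axis and vertical below 0.1 rad and linear speed of file below 0.02 m/s and value of joint sled below 0.006 m); the robot touches nothing.
It fails at once if the plaque is dragged more than 8 mm off its backstop (file dragged backwards) (value of joint sled above 0.008 m).
It fails at once if a bystander is moved more than 30 mm (distance of any of bowl, castblock, spatula, mallet, tub from where it was at the start of the episode above 0.03 m).
It also fails if it takes over 59 s, if anything falls off the work surface, if the arm or the gripper's body presses on something with over 40 N, if the wrist force passes 120 N, or if a joint passes its speed limit or range.

## Working session

There is one attempt and no reset: what is moved stays moved. The work goes in short steps, Python scripts to look and compute and a tool call to move; the robot and the scene stay as the last step left them, time stands still between calls to the robot, and variables do not carry over. Pictures are saved under pics/ and viewed, and the job is handed in when it is done.

Besides the shell and the picture viewer there is one more tool, called after "Call:" as name([rows], argument=value, ...), one row to a line, values as JSON. drive_tool: Moves the arm, as the interface text tells. Its arguments: {"type":"object","properties":{"increments":{"type":"array","items":{"type":"array"}},"jaw":{"type":"number"}},"required":["increments"]}

```bash
ls; mkdir -p pics; python3 - <<'E'
from cell import env
import cv2
print(env.state())
for n in ["scene","top","wrist"]:
    p=env.read_camera(n); cv2.imwrite(f"pics/{n}0.png",p["pixels"]); print(n,p["vertical_fov"],p["cx"],p["cy"],p["world_to_cam"].tolist() if hasattr(p["world_to_cam"],'tolist') else p["world_to_cam"])
    if n!="wrist":
        for t in ["file_grip","file_sole","rest","jig","plaque","shoulder","bowl","castblock","tub","spatula","mallet"]:
            r=env.tip_of(t,p); print(t,[(q["score"],[round(v) for v in q["point"]]) for q in r])
print(env.state()["t"])
E
```

```text
pics
{'t': 0.0, 'joints': array([ 1.18540908e+00,  4.91560812e-01,  1.55948108e+00,  5.32207294e-06,
        1.09172884e+00, -1.05626202e-01]), 'qvel': array([-1.17860063e-03, -4.86098081e-05,  6.28483269e-04,  4.50923067e-04,
       -8.46093007e-04,  7.03413197e-04]), 'tau': array([ 6.06727172e-04, -6.12658238e+01, -2.58184111e+01,  6.92920899e-02,
        4.81616892e-02, -9.06481546e-05]), 'eef_pos': array([172.47031375, 600.45382762, 214.05008939]), 'tcp_rot': array([-3.14042164e+00, -1.28898661e-04,  2.86182908e+00]), 'ft_force': array([ 0.40642737, -0.30006732, -0.22564784]), 'moment': array([ 0.04519765,  0.00828995, -0.01280412]), 'opening': 0.999548122276483}
scene 55.58865789447467 280.38817023897207 207.50309570926612 [[-0.8232432116778738, 0.5676767140069929, -0.003709824864030966, 364.43823208682966], [0.44568923715024805, 0.6422621048277388, -0.6235867963569085, -100.49941441412311], [-0.3516130235283228, -0.5150170260063887, -0.7817453195311155, 1248.8357656558928], [0.0, 0.0, 0.0, 1.0]]
file_grip [(0.94, [243, 267, 38]), (0.87, [508, -173, 49])]
file_sole [(0.76, [512,
[... 966 characters left out ...]
533, 240, 148]), (0.56, [546, 209, -4]), (0.49, [516, -176, 14])]
plaque [(0.83, [540, 200, 33]), (0.48, [381, 444, 3])]
shoulder [(0.59, [536, 239, 148])]
bowl [(0.64, [541, 4, -2]), (0.53, [563, 432, 3]), (0.19, [512, -183, -3])]
castblock [(0.94, [390, -439, 2])]
tub [(0.6, [383, 441, -1])]
spatula [(0.58, [561, 434, 1])]
mallet [(0.86, [628, -420, 0])]
wrist 67.49125786043929 277.08529250897743 207.6254361486135 [[0.2759926946338329, 0.9611594150769329, -0.000781868099624084, -624.8484593765274], [0.9227598498369564, -0.2647386184781146, 0.2800495017227822, -32.02614864582003], [0.26896522458792904, -0.07801309310153427, -0.9599852422131798, 392.1814975595062], [0.0, 0.0, 0.0, 1.0]]
1.25
```

View pics/scene0.png

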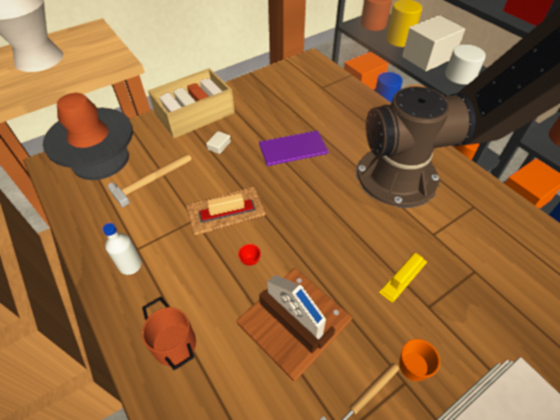

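View pics/top0.png

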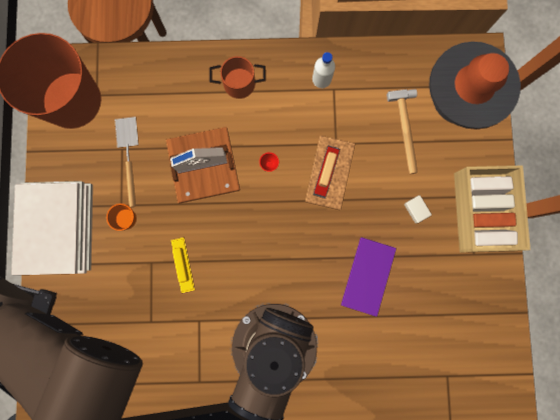

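```bash
python3 - <<'E'
import cv2
t=cv2.imread("pics/top0.png")
a=cv2.resize(t[150:300,280:430],None,fx=4,fy=4,interpolation=cv2.INTER_CUBIC); cv2.imwrite("pics/topfile.png",a)
a=cv2.resize(t[120:290,120:280],None,fx=3.5,fy=3.5,interpolation=cv2.INTER_CUBIC); cv2.imwrite("pics/topjig.png",a)
E
```

```text
(no output)
```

View crops.

The top view shows two candidate files. The one at (328,172) has a red body and wooden grip and lies on the cork. The one at (182,265) is all yellow, so it is the look-alike. The purple pad at (369,275) is the decoy rest. The jig is at (203,163), with the blue stripe on its left.

View pics/topfile.png

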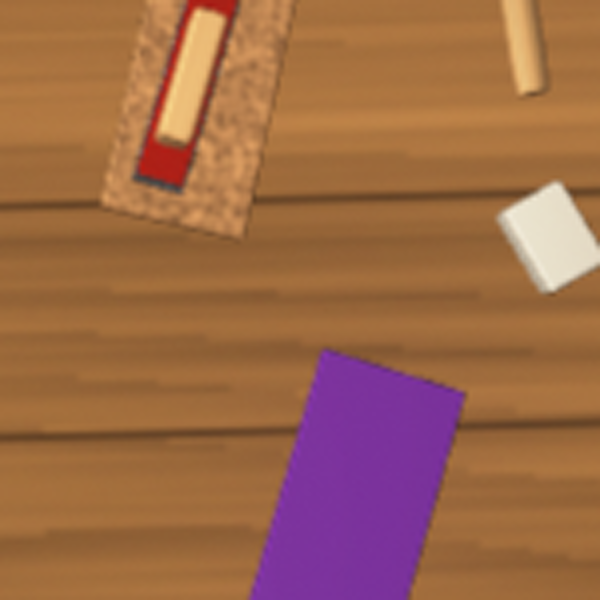

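View pics/topjig.png

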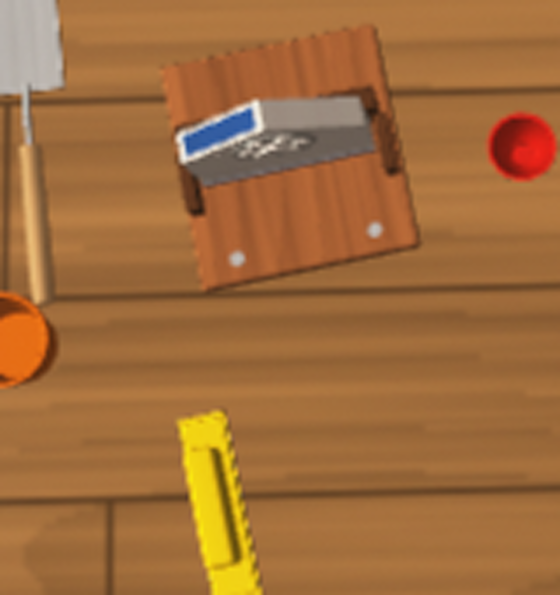

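```bash
cat > h.py <<'E'
import numpy as np,cv2,json
def K(p):
    f=210/np.tan(np.radians(p["vertical_fov"]/2)); return f
def back(p,uv,z):
    W=np.array(p["world_to_cam"]);R=W[:3,:3];t=W[:3,3];f=K(p)
    uv=np.atleast_2d(uv).astype(float)
    d=np.c_[(uv[:,0]-p["cx"])/f,(uv[:,1]-p["cy"])/f,np.ones(len(uv))]@R
    c=-R.T@t
    return c+d*((z-c[2])/d[:,2])[:,None]
def proj(p,X):
    W=np.array(p["world_to_cam"]);X=np.atleast_2d(X)@W[:3,:3].T+W[:3,3];f=K(p)
    return np.c_[f*X[:,0]/X[:,2]+p["cx"],f*X[:,1]/X[:,2]+p["cy"]]
E
python3 - <<'E'
from cell import env
from h import *
p=env.read_camera("top");s=env.read_camera("scene")
for nm,q in (("top",p),("scene",s)):
    hsv=cv2.cvtColor(q["pixels"],cv2.COLOR_BGR2HSV)
    for name,z,lo,hi,box in [("red",24,(0,190,70),(6,255,255),((290,130,370,215),(180,180,275,240))),("grip",67,(14,60,190),(24,170,255),((290,130,370,215),(180,180,275,240))),("cork",12,(8,80,100),(16,200,240),((300,130,360,215),)),("blue",None,(100,120,60),(125,255,255),((150,130,240,210),(260,260,340,350)))]:
        if nm=="scene" and len(box)<2: continue
        b=box[0 if nm=="top" else 1]
        m=cv2.inRange(hsv,lo,hi); mm=np.zeros_like(m); mm[b[1]:b[3],b[0]:b[2]]=m[b[1]:b[3],b[0]:b[2]]
        ys,xs=np.nonzero(mm)
        if name=="blue":
            print(nm,"blue",len(xs),xs.mean(),ys.mean(),cv2.minAreaRect(np.c_[xs,ys].astype(np.float32)));continue
        P=back(q,np.c_[xs,ys],z)[:,:2].astype(np.float32)
        r=cv2.minAreaRect(P);print(nm,name,len(xs),P.mean(0),r)
    # jig base corners
uv=np.array([(163,66),(375,25),(418,243),(204,290)])/3.5+120
C=back(p,uv,20)[:,:2];print("jig",C.round(1).tolist(),C.mean(0),[np.linalg.norm(C[i]-C[i-1]) for i in range(4)])
r=np.array([(311,136),(354,145),(340,208),(307,202)])
E
```

```text
top red 179 [ 497.34332 -163.58937] ((509.5213623046875, -170.5128173828125), (32.8616943359375, 147.2937469482422), 71.40577697753906)
top grip 955 [ 501.78806 -175.37856] ((492.2881164550781, -202.26904296875), (160.3798370361328, 196.61550903320312), 75.81471252441406)
top cork 4582 [ 508.53983 -182.48776] ((509.5167236328125, -182.23236083984375), (180.3360595703125, 259.3294372558594), 88.10102081298828)
top blue 98 182.21428571428572 157.1530612244898 ((182.28448486328125, 157.16380310058594), (4.72703218460083, 20.877727508544922), 66.80140686035156)
scene red 226 [ 517.93176 -165.0626 ] ((513.3624877929688, -168.82594299316406), (35.53711700439453, 147.7360382080078), 71.3890151977539)
scene grip 1002 [ 531.508   -138.00748] ((529.8526611328125, -137.27560424804688), (106.78014373779297, 192.3746337890625), 75.69932556152344)
scene blue 215 308.6697674418605 305.54418604651164 ((308.6965026855469, 305.7225646972656), (35.643104553222656, 6.182438850402832), 53.74616622924805)
jig [[622.2, 310.2], [653.8, 125.6], [460.9, 91.6], [425.2, 275.1]] [540.53821979 200.65493525] [np.float64(200.15555569737677), np.float64(187.28922494791587), np.float64(195.87680972436124), np.float64(186.90396427039815)]
```

```bash
cat >> h.py <<'E'
from scipy.spatial.transform import Rotation as Ro
def plan(st,target,R=None):
    """tool-frame shift (units of 30mm) and rotvec (units .08) from state to target"""
    R0=Ro.from_euler("xyz",st["tcp_rot"]); d=R0.inv().apply(np.array(target)-st["eef_pos"])/30
    o=[d.round(2).tolist()]
    if R is not None: o.append(((R0.inv()*R).as_rotvec()/.08).round(2).tolist())
    return o
E
python3 - <<'E'
from cell import env
from h import *
p=env.read_camera("top");s=env.read_camera("scene")
def ray(q,uv):
    a=back(q,uv,0)[0];b=back(q,uv,300)[0];return a,(b-a)/np.linalg.norm(b-a)
A=np.zeros((3,3));v=np.zeros(3)
rs=[ray(p,(182.2,157.15)),ray(s,(308.7,305.55))]
for a,d in rs:
    M=np.eye(3)-np.outer(d,d);A+=M;v+=M@a
X=np.linalg.solve(A,v);print("blue",X,[np.linalg.norm((np.eye(3)-np.outer(d,d))@(X-a)) for a,d in rs])
# rest corners
r=back(p,np.array([(280+100/4,150+207/4),(280+243/4,150+238/4)]),12)
print(r)
st=env.state()
print(plan(st,[420,200,260]),plan(st,[511,-170,260],Ro.from_euler("xyz",[np.pi,0,np.pi-np.radians(18.6)])),st["t"])
E
```

```text
blue [536.23030568 240.00418069 143.99285907] [np.float64(0.13710564860093824), np.float64(0.13710564860101676)]
[[ 419.46663288 -104.04771648   12.        ]
 [ 393.21671186 -210.28129638   12.        ]]
[[-11.62, -10.56, -1.51]] [[-17.94, -21.58, -1.51], [0.0, 0.0, 0.56]] 1.45
```

Call:
drive_tool([
  [[0,-0.8,-0.4],[0,0,0]],
  [[0,-1,-0.5],[0,0,0]],
  [[-0.2,-1,-0.5],[0,0,0]],
  [[-0.4,-1,0],[0,0,0]],
  [[-0.5,-1,0],[0,0,0]],
], jaw=1)

```text
t: 1.87
eef_pos: [164.0, 452.1, 257.4]
tcp_rot: [3.14, 0.0, 2.863]
ft_force: [0.7, 0.2, -1.3]
opening: 0.999
```

Call:
drive_tool([
  [[-0.9,-0.55,0],[0,0,0]],
  [[-0.9,-0.55,0],[0,0,0]],
  [[-0.9,-0.55,0],[0,0,0]],
  [[-0.9,-0.55,0],[0,0,0]],
  [[-0.9,-0.55,0],[0,0,0]],
])

```text
t: 2.28
eef_pos: [272.2, 335.4, 256.9]
tcp_rot: [3.141, 0.0, 2.862]
ft_force: [0.7, 1.3, -0.3]
opening: 1.003
```

Call:
drive_tool([
  [[-0.9,-0.7,0],[0,0,0]],
  [[-0.9,-0.8,0],[0,0,0]],
  [[-0.9,-0.8,0],[0,0,0]],
  [[-0.9,-0.9,0],[0,0,0.28]],
  [[-0.9,-0.9,0],[0,0,0.28]],
])

```text
t: 2.7
eef_pos: [367.2, 179.1, 256.9]
tcp_rot: [3.141, 0.001, 2.816]
ft_force: [1.0, -0.3, -0.0]
opening: 1.0
```

```bash
python3 - <<'E'
from cell import env
from h import *
st=env.state()
print(st["joints"].round(2),st["eef_pos"],st["tcp_rot"],plan(st,[511,-170,260],Ro.from_euler("xyz",[np.pi,0,np.pi-np.radians(18.6)])))
E
```

```text
[ 0.29  0.13  1.99  0.    1.02 -0.95] [367.16185687 179.10998004 256.85088376] [3.14109357e+00 5.78096716e-04 2.81633450e+00] [[-8.26, -9.49, -0.1], [0.01, 0.01, -0.01]]
```

Call:
drive_tool([
  [[-0.9,-1,0],[0,0,0]],
  [[-0.9,-1,0],[0,0,0]],
  [[-0.9,-1,0],[0,0,0]],
  [[-0.9,-1,0],[0,0,0]],
  [[-0.9,-1,0],[0,0,0]],
])

```text
t: 3.12
eef_pos: [447.0, -6.6, 256.9]
tcp_rot: [3.141, 0.001, 2.817]
ft_force: [1.1, 0.9, -0.1]
opening: 1.001
```

Call:
drive_tool([
  [[-0.9,-1,0],[0,0,0]],
  [[-0.9,-1,0],[0,0,0]],
  [[-0.9,-1,0],[0,0,0]],
  [[-0.5,-0.5,0],[0,0,0]],
  [[0,0,0],[0,0,0]],
])

```text
t: 3.53
eef_pos: [505.5, -138.3, 256.2]
tcp_rot: [-3.141, 0.001, 2.814]
ft_force: [-1.0, 0.5, -0.9]
opening: 0.998
```

```bash
python3 - <<'E'
from cell import env
from h import *
p=env.read_camera("wrist"); cv2.imwrite("pics/w1.png",p["pixels"])
st=env.state()
print(st["t"],st["joints"].round(2),st["eef_pos"],st["tcp_rot"],plan(st,[511,-170,260],Ro.from_euler("xyz",[np.pi,0,np.pi-np.radians(18.6)])))
for t in ["file_grip","rest"]: print(t,[(q["score"],q["point"]) for q in env.tip_of(t,p)])
E
```

```text
3.5833 [-0.39  0.3   1.75  0.    1.09 -1.63] [ 504.52461402 -136.4121844   256.11385685] [ 3.14151416e+00 -4.78889323e-04  2.81429394e+00] [[-0.56, -0.99, -0.13], [0.0, -0.01, -0.03]]
file_grip [(0.93, [512.4, -173.1, 46.9])]
rest [(0.57, [511.0, -184.2, -0.5])]
```

View pics/w1.png

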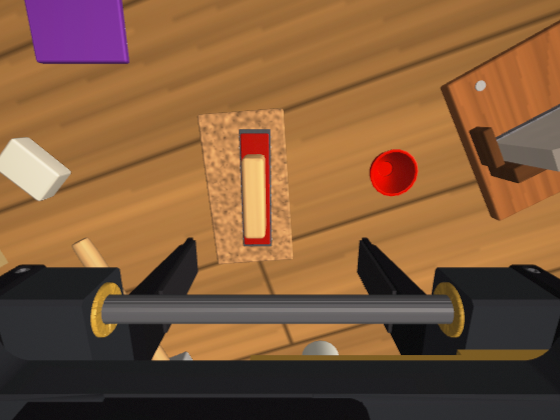

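The wrist view shows the red-bodied file at (255,190) on the cork, between the finger directions, with no yellow file in sight. I'll measure it in this frame.

```bash
python3 - <<'E'
from cell import env
from h import *
p=env.read_camera("wrist")
im=p["pixels"];cv2.imwrite("pics/w1z.png",cv2.resize(im[90:280,180:320],None,fx=3,fy=3,interpolation=cv2.INTER_CUBIC))
hsv=cv2.cvtColor(im,cv2.COLOR_BGR2HSV)
m=((hsv[...,0]<8)|(hsv[...,0]>172))&(hsv[...,1]>180);m=m.astype(np.uint8);m[:, :225]=0;m[:,290:]=0
ys,xs=np.nonzero(m);r=cv2.minAreaRect(back(p,np.c_[xs,ys],24)[:,:2].astype(np.float32));print("red",len(xs),r)
m=cv2.inRange(hsv,(12,40,190),(26,170,255));m[:,:238]=0;m[:,272:]=0;m[:150]=0;m[245:]=0
ys,xs=np.nonzero(m);print(xs.min(),xs.max(),ys.min(),ys.max());r=cv2.minAreaRect(back(p,np.c_[xs,ys],67)[:,:2].astype(np.float32));print("grip",len(xs),r)
st=env.state();print(st["t"],st["eef_pos"])
E
```

```text
red 1044 ((511.0544738769531, -170.27227783203125), (35.32185745239258, 147.25521850585938), 71.53750610351562)
238 271 150 244
grip 1906 ((509.19342041015625, -165.37344360351562), (40.71207046508789, 114.88644409179688), 71.07736206054688)
3.7333 [ 503.73598369 -133.91052148  256.63481161]
```

View pics/w1z.png

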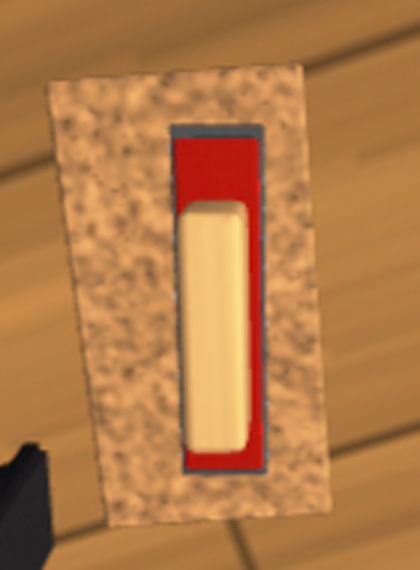

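```bash
python3 - <<'E'
from cell import env
from h import *
st=env.state()
print([env.state()["eef_pos"].round(1) for i in range(3)])
print(plan(st,[511.5,-171,31],Ro.from_euler("xyz",[np.pi,0,np.pi-np.radians(18.5)])))
E
```

```text
[array([ 503.7, -133.9,  256.6]), array([ 503.7, -133.9,  256.6]), array([ 503.7, -133.9,  256.6])]
[[-0.64, -1.09, 7.52], [0.0, -0.0, -0.02]]
```

Call:
drive_tool([
  [[-0.3,-0.5,0.5],[0,0,0]],
  [[-0.3,-0.6,0.8],[0,0,0]],
  [[0,0,1],[0,0,0]],
  [[0,0,1],[0,0,0]],
  [[0,0,0.5],[0,0,0]],
])

```text
t: 4.15
eef_pos: [509.4, -170.2, 140.1]
tcp_rot: [3.141, -0.003, 2.818]
ft_force: [0.7, -0.2, -0.6]
opening: 1.004
```

Call:
drive_tool([
  [[0,0,0.7],[0,0,0]],
  [[0,0,0.3],[0,0,0]],
  [[0,0,0],[0,0,0]],
  [[0,0,0],[0,0,0]],
])

```text
t: 4.48
eef_pos: [510.8, -171.1, 113.2]
tcp_rot: [3.141, -0.0, 2.818]
ft_force: [-0.2, -0.4, 0.2]
opening: 0.997
```

```bash
python3 - <<'E'
from cell import env
from h import *
p=env.read_camera("wrist"); cv2.imwrite("pics/w2.png",p["pixels"])
st=env.state()
print(st["t"],st["joints"].round(2),st["eef_pos"],st["tcp_rot"],plan(st,[511.5,-171,31],Ro.from_euler("xyz",[np.pi,0,np.pi-np.radians(18.5)])))
E
```

```text
4.5333 [-0.45  0.5   1.88  0.    0.76 -1.69] [ 511.12629365 -171.33554785  113.65896768] [-3.14155631e+00  1.23185305e-03  2.81773813e+00] [[-0.0, 0.01, 2.76], [-0.0, 0.02, -0.01]]
```

View pics/w2.png

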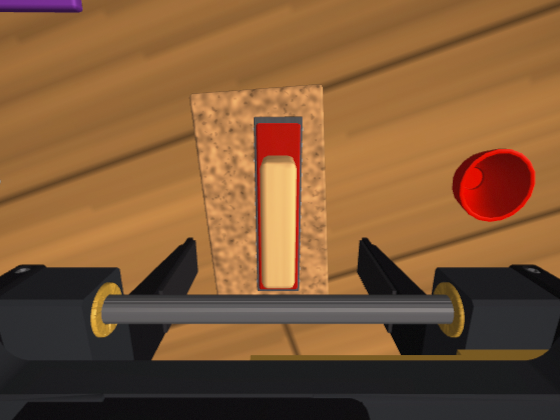

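The file is centred at column 278, midway between the fingers, so I'll descend and grasp.

Call:
drive_tool([
  [[0,0,0.8],[0,0,0]],
  [[0,0,0.8],[0,0,0]],
  [[0,0,0.7],[0,0,0]],
  [[0,0,0.4],[0,0,0]],
  [[0,0,0],[0,0,0]],
])

```text
t: 4.95
eef_pos: [510.3, -171.3, 30.7]
tcp_rot: [3.141, -0.002, 2.817]
ft_force: [-0.5, -0.2, 0.1]
opening: 1.005
```

Call:
drive_tool([
  [[0,0,0],[0,0,0]],
  [[0,0,0],[0,0,0]],
])

```text
t: 5.12
eef_pos: [511.4, -171.9, 33.1]
tcp_rot: [-3.141, 0.002, 2.817]
ft_force: [-0.2, -0.3, -0.6]
opening: 1.001
```

Call:
drive_tool([
  [[0,0,0.03],[0,0,0]],
  [[0,0,0],[0,0,0]],
  [[0,0,0],[0,0,0]],
  [[0,0,0],[0,0,0]],
  [[0,0,0],[0,0,0]],
], jaw=-1)

```text
t: 5.53
eef_pos: [510.7, -171.7, 30.9]
tcp_rot: [3.142, 0.0, 2.817]
ft_force: [0.2, -0.4, 0.3]
opening: 0.705
```

Call:
drive_tool([
  [[0,0,0],[0,0,0]],
  [[0,0,0],[0,0,0]],
  [[0,0,0],[0,0,0]],
  [[0,0,0],[0,0,0]],
  [[0,0,0],[0,0,0]],
])

```text
t: 5.95
eef_pos: [510.7, -171.6, 30.7]
tcp_rot: [3.141, -0.0, 2.817]
ft_force: [0.2, 0.5, 0.2]
opening: 0.355
```

```bash
python3 - <<'E'
from cell import env
from h import *
p=env.read_camera("top"); cv2.imwrite("pics/t2.png",cv2.resize(p["pixels"][100:260,230:430],None,fx=3,fy=3))
st=env.state()
print(st["t"],st["joints"].round(2),st["eef_pos"],st["tcp_rot"],st["opening"],st["ft_force"],st["moment"])
E
```

```text
6.0 [-0.45  0.63  1.93  0.    0.58 -1.69] [ 510.69426483 -171.6110146    30.69004868] [ 3.14149092e+00 -2.08820159e-05  2.81699022e+00] 0.31010366418187035 [-0.10663248 -0.43517265  0.06775451] [-0.01696741 -0.01700274 -0.02011037]
```

Call:
drive_tool([
  [[0,0,0],[0,0,0]],
  [[0,0,0],[0,0,0]],
  [[0,0,0],[0,0,0]],
  [[0,0,0],[0,0,0]],
])

```text
t: 6.33
eef_pos: [510.7, -171.6, 30.7]
tcp_rot: [3.141, -0.0, 2.817]
ft_force: [0.4, 0.9, -0.4]
opening: 0.272
```

Call:
drive_tool([
  [[0,0,-0.3],[0,0,0]],
  [[0,0,-0.6],[0,0,0]],
  [[0,0,-0.8],[0,0,0]],
  [[0,0,-0.9],[0,0,0]],
  [[0,0,-0.9],[0,0,0]],
])

```text
t: 6.75
eef_pos: [510.1, -171.4, 137.0]
tcp_rot: [3.141, -0.001, 2.817]
ft_force: [0.0, -0.2, -3.9]
opening: 0.272
```

Call:
drive_tool([
  [[0,0,-0.9],[0,0,0]],
  [[0,0,-0.9],[0,0,0]],
  [[0,0,-0.9],[0,0,0]],
  [[0,0,0],[0,0,0]],
  [[0,0,0],[0,0,0]],
])

```text
t: 7.17
eef_pos: [510.6, -171.7, 217.9]
tcp_rot: [-3.141, 0.002, 2.817]
ft_force: [-0.6, 0.2, -4.6]
opening: 0.276
```

```bash
python3 - <<'E'
from cell import env
from h import *
p=env.read_camera("wrist"); cv2.imwrite("pics/w3.png",p["pixels"])
st=env.state()
print(st["t"],st["joints"].round(2),st["eef_pos"],st["tcp_rot"],st["opening"],st["ft_force"],st["moment"])
# orientation target for filing
y=np.radians(10); xj=np.array([np.cos(y),np.sin(y),0]);yj=np.array([-np.sin(y),np.cos(y),0]);a=np.radians(35)
n=np.sin(a)*yj+np.cos(a)*np.array([0,0,1]); X=-xj; Z=-n; Y=np.cross(Z,X)
R=Ro.from_matrix(np.c_[X,Y,Z]); S=np.array([536.1,240,145.])
print("rpy",R.as_euler("xyz"),"n",n)
print(plan(st,S-90*xj+n*(18+60),R))
E
```

```text
7.2167 [-0.45  0.37  1.77  0.    1.01 -1.69] [ 510.14400295 -171.42275902  216.47013913] [ 3.14147795e+00 -3.72117855e-04  2.81691441e+00] 0.2714301943018436 [ 0.34092168 -0.27962754 -4.04946405] [0.02395227 0.03660032 0.02018691]
rpy [-2.53072742  0.         -2.96705973] n [-0.0996005   0.56486252  0.81915204]
[[6.9, 13.15, 0.26], [7.48, -1.91, -6.04]]
```

View pics/w3.png

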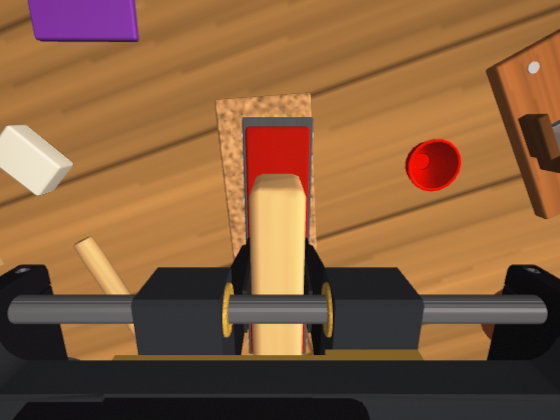

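Call:
drive_tool([
  [[0.4,0.6,-0.3],[0,0,0]],
  [[0.6,0.9,-0.4],[0,0,0]],
  [[0.6,0.9,-0.4],[0,0,0]],
  [[0.6,0.9,-0.4],[0,0,0]],
  [[0.6,0.9,0],[0,0,0]],
])

```text
t: 7.63
eef_pos: [470.7, -24.3, 262.0]
tcp_rot: [3.142, -0.0, 2.816]
ft_force: [0.2, 0.9, -3.8]
opening: 0.27
```

Call:
drive_tool([
  [[0.6,0.9,0],[0,0,0]],
  [[0.6,0.9,0],[0,0,0]],
  [[0.6,0.9,0],[0,0,0]],
  [[0.6,0.9,0],[0,0,0]],
  [[0.6,0.9,0],[0,0,0]],
])

```text
t: 8.05
eef_pos: [427.6, 132.4, 260.2]
tcp_rot: [-3.14, -0.003, 2.817]
ft_force: [0.9, 0.1, -3.9]
opening: 0.268
```

```bash
cat >> h.py <<'E'
y=np.radians(10); xj=np.array([np.cos(y),np.sin(y),0]);yj=np.array([-np.sin(y),np.cos(y),0]);a=np.radians(35)
n=np.sin(a)*yj+np.cos(a)*np.array([0,0,1]); sd=np.cross(n,xj)
RF=Ro.from_matrix(np.c_[-xj,np.cross(-n,-xj),-n]); S=np.array([536.1,240,145.])
H=18.5
def rel(st):
    "position of sole middle in shoulder frame"
    R0=Ro.from_euler("xyz",st["tcp_rot"]); c=st["eef_pos"]+R0.apply([0,0,H])-S
    return np.array([c@xj,c@sd,c@n]).round(1)
E
python3 - <<'E'
from cell import env
from h import *
st=env.state()
print(st["t"],st["joints"].round(2),st["eef_pos"],st["tcp_rot"],plan(st,S-90*xj+n*(H+60),RF),sd)
E
```

```text
8.05 [ 0.15  0.19  1.9   0.    1.05 -1.09] [427.60936149 132.44767997 260.21366618] [-3.14023885e+00 -2.70718345e-03  2.81677124e+00] [[1.06, 4.44, 1.69], [7.47, -1.94, -6.03]] [-0.14224426  0.80670728 -0.57357644]
```

Call:
drive_tool([
  [[0.2,0.7,0],[0.93,-0.24,-0.75]],
  [[0.2,0.7,0],[0.93,-0.24,-0.75]],
  [[0.2,0.7,0],[0.93,-0.24,-0.75]],
  [[0.1,0.5,0],[0.93,-0.24,-0.75]],
  [[0,0,0],[0.93,-0.24,-0.75]],
])

```text
t: 8.47
eef_pos: [426.6, 213.3, 251.2]
tcp_rot: [-2.756, 0.035, 3.133]
ft_force: [-0.3, -1.0, -4.7]
opening: 0.274
```

Call:
drive_tool([
  [[0,0,0],[0.93,-0.24,-0.75]],
  [[0,0,0],[0.93,-0.24,-0.75]],
  [[0,0,0],[0.93,-0.24,-0.75]],
  [[0,0,0],[0,0,0]],
  [[0,0,0],[0,0,0]],
])

```text
t: 8.88
eef_pos: [426.6, 211.7, 251.5]
tcp_rot: [-2.534, 0.0, -2.97]
ft_force: [-0.2, -0.2, -3.6]
opening: 0.271
```

```bash
python3 - <<'E'
from cell import env
from h import *
st=env.state()
print(st["t"],st["joints"].round(2),st["eef_pos"],st["tcp_rot"],rel(st),plan(st,S-40*xj+n*(H+40),RF))
p=env.read_camera("scene"); cv2.imwrite("pics/s4.png",cv2.resize(p["pixels"][180:400,180:420],None,fx=2.5,fy=2.5))
E
```

```text
8.8833 [ 0.62  0.39  1.78 -0.56  1.31 -0.88] [426.61999892 211.67751579 251.5338594 ] [-2.53428095e+00  5.68571783e-05 -2.96994036e+00] [-112.8  -68.3   63.7] [[-2.42, 2.28, 0.79], [0.04, -0.02, -0.03]]
```

View pics/s4.png

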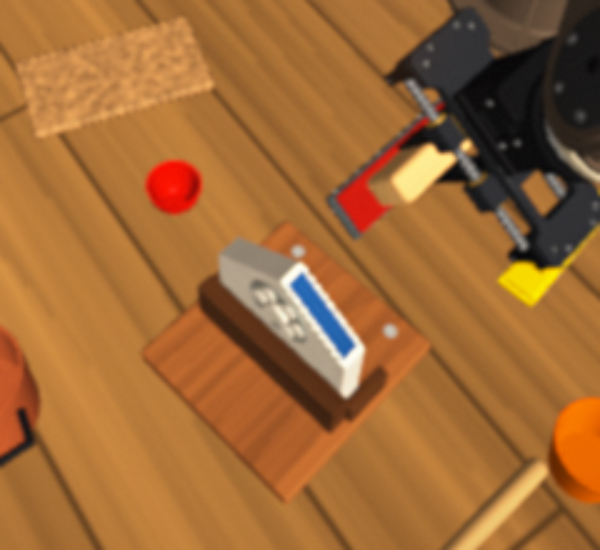

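The file is held tilted on the robot's side of the plaque. It is parallel to the shoulder and clear of it, and the empty cork is at the upper left. Next I'll move over the front of the shoulder.

Call:
drive_tool([
  [[-0.2,0.7,0],[0,0,0]],
  [[-0.4,0.8,0],[0,0,0]],
  [[-0.7,0.7,0],[0,0,0]],
  [[-0.7,0.1,0.3],[0,0,0]],
  [[-0.4,0,0.5],[0,0,0]],
])

```text
t: 9.35
eef_pos: [493.0, 266.7, 193.8]
tcp_rot: [-2.536, 0.005, -2.971]
ft_force: [0.2, -0.7, -3.2]
opening: 0.273
```

Call:
drive_tool([
  [[0,0,0],[0,0,0]],
  [[0,0,0],[0,0,0]],
])

```text
t: 9.52
eef_pos: [491.1, 264.1, 193.5]
tcp_rot: [-2.533, 0.001, -2.973]
ft_force: [-1.0, -0.4, -3.6]
opening: 0.273
```

```bash
python3 - <<'E'
from cell import env
from h import *
st=env.state()
print(st["t"],st["joints"].round(2),st["eef_pos"],st["tcp_rot"],rel(st),st["ft_force"],plan(st,S-40*xj+n*(H+10),RF))
p=env.read_camera("top"); cv2.imwrite("pics/t5.png",cv2.resize(p["pixels"][100:260,120:320],None,fx=3,fy=3))
s=env.read_camera("scene"); cv2.imwrite("pics/s5.png",cv2.resize(s["pixels"][180:400,180:420],None,fx=2.5,fy=2.5))
for q in(p,s):
    for t in ["file_sole","file_grip","shoulder","rest"]: print(t,[(k["score"],k["point"]) for k in env.tip_of(t,q)])
R0=Ro.from_euler("xyz",st["tcp_rot"]);print("grip by kin",st["eef_pos"]+R0.apply([0,0,H-35]),"sole",st["eef_pos"]+R0.apply([0,0,H]))
E
```

```text
9.5167 [ 0.63  0.56  1.63 -0.56  1.29 -0.86] [491.1180497  264.09225312 193.51205866] [-2.53336091e+00  1.23653754e-03 -2.97325689e+00] [-40.2  -1.9  39.3] [-0.97812742 -0.40606285 -3.62636681] [[-0.01, 0.06, 0.98], [0.03, -0.03, -0.07]]
file_sole [(0.88, [242.4, 265.5, -3.9]), (0.79, [494.1, 252.2, 182.4]), (0.42, [494.0, 272.6, 206.8])]
file_grip [(0.81, [492.9, 273.7, 204.7]), (0.68, [245.1, 270.4, 33.4])]
shoulder [(0.6, [536.6, 238.3, 146.7])]
rest [(0.86, [198.2, -288.1, 2.5]), (0.65, [513.6, -183.0, -2.3]), (0.59, [545.5, 207.6, -2.9])]
file_sole [(0.77, [494.7, 255.8, 177.9])]
file_grip [(0.57, [486.2, 273.5, 208.5])]
shoulder [(0.55, [536.2, 241.9, 144.0])]
rest [(0.87, [195.9, -284.5, 1.7]), (0.56, [513.4, -176.3, -1.4])]
grip by kin [489.5218935  273.38456137 207.05293355] sole [492.90767938 253.67360448 178.3298656 ]
```

View pics/s5.png

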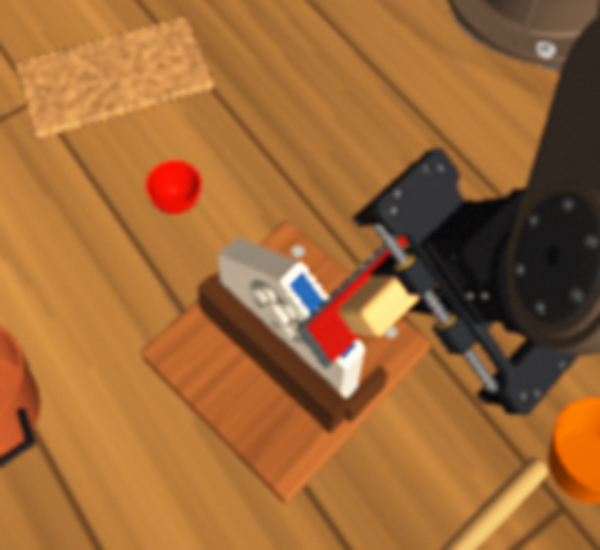

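View pics/t5.png

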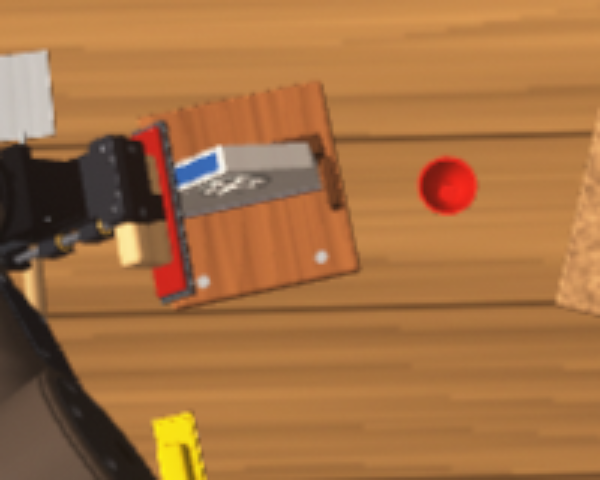

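The kinematics and the networks agree to within about 4 mm. I'll descend along the normal and feel for contact.

Call:
drive_tool([
  [[0,0,0.3],[0,0,0]],
  [[0,0,0.4],[0,0,0]],
  [[0,0,0.3],[0,0,0]],
  [[0,0,0.05],[0,0,0]],
  [[0,0,0],[0,0,0]],
])

```text
t: 10.43
eef_pos: [494.1, 247.6, 167.9]
tcp_rot: [-2.533, 0.002, -2.97]
ft_force: [-0.7, -0.3, -3.8]
opening: 0.269
```

Call:
drive_tool([
  [[0,0,0],[0,0,0]],
  [[0,0,0],[0,0,0]],
])

```text
t: 10.6
eef_pos: [494.4, 248.3, 168.8]
tcp_rot: [-2.533, 0.003, -2.97]
ft_force: [0.0, -0.2, -4.0]
opening: 0.271
```

Call:
drive_tool([
  [[0,0,0.07],[0,0,0]],
  [[0,0,0],[0,0,0]],
  [[0,0,0],[0,0,0]],
])

```text
t: 10.85
eef_pos: [494.4, 247.0, 166.8]
tcp_rot: [-2.533, 0.003, -2.97]
ft_force: [0.3, -0.0, -3.5]
opening: 0.274
```

Call:
drive_tool([
  [[0,0,0.07],[0,0,0]],
  [[0,0,0],[0,0,0]],
  [[0,0,0],[0,0,0]],
])

```text
t: 11.1
eef_pos: [494.6, 245.6, 164.9]
tcp_rot: [-2.533, 0.003, -2.97]
ft_force: [-0.5, -1.1, -3.4]
opening: 0.275
```

Call:
drive_tool([
  [[0,0,0.05],[0,0,0]],
  [[0,0,0],[0,0,0]],
  [[0,0,0],[0,0,0]],
])

```text
t: 11.35
eef_pos: [494.8, 244.8, 163.7]
tcp_rot: [-2.533, 0.003, -2.97]
ft_force: [-0.2, 0.5, -3.3]
opening: 0.272
```

Call:
drive_tool([
  [[0,0,0.05],[0,0,0]],
  [[0,0,0],[0,0,0]],
  [[0,0,0],[0,0,0]],
])

```text
t: 11.6
eef_pos: [494.9, 243.9, 162.5]
tcp_rot: [-2.533, 0.003, -2.97]
ft_force: [-0.5, 0.3, -4.0]
opening: 0.269
```

Call:
drive_tool([
  [[0,0,0.05],[0,0,0]],
  [[0,0,0],[0,0,0]],
  [[0,0,0],[0,0,0]],
])

```text
t: 11.85
eef_pos: [495.1, 243.1, 161.3]
tcp_rot: [-2.533, 0.003, -2.97]
ft_force: [-0.5, -1.7, -4.7]
opening: 0.271
```

```bash
python3 - <<'E'
from cell import env
from h import *
st=env.state()
print(st["t"],rel(st),st["ft_force"],(st["ft_force"]+[0,0,3.8])@n,plan(st,S-40*xj+n*H,RF))
E
```

```text
11.85 [-39.8  -0.9   0.7] [-0.503549   -1.70783463 -4.6588921 ] -1.618101262041582 [[0.01, 0.03, 0.02], [0.03, 0.01, -0.05]]
```

Not touching yet; the nominal gap is 0.7 mm and force noise is about 1 N. Going on.

Call:
drive_tool([
  [[0,0,0.05],[0,0,0]],
  [[0,0,0],[0,0,0]],
  [[0,0,0],[0,0,0]],
])

```text
t: 12.1
eef_pos: [495.3, 242.7, 160.3]
tcp_rot: [-2.534, 0.003, -2.97]
ft_force: [-2.2, 4.4, -0.6]
opening: 0.273
```

Call:
drive_tool([
  [[0,0,0.05],[0,0,0]],
  [[0,0,0],[0,0,0]],
  [[0,0,0],[0,0,0]],
])

```text
t: 12.35
eef_pos: [495.5, 242.3, 159.1]
tcp_rot: [-2.534, 0.004, -2.969]
ft_force: [-2.8, 7.4, 1.8]
opening: 0.27
```

Call:
drive_tool([
  [[0,0,0.05],[0,0,0]],
  [[0,0,0],[0,0,0]],
  [[0,0,0],[0,0,0]],
])

```text
t: 12.6
eef_pos: [495.6, 242.0, 158.0]
tcp_rot: [-2.535, 0.004, -2.969]
ft_force: [-3.7, 9.7, 3.6]
opening: 0.272
```

```bash
python3 - <<'E'
from cell import env
from h import *
st=env.state()
print(st["t"],rel(st),st["ft_force"],(st["ft_force"]+[0,0,3.8])@n,st["moment"])
E
```

```text
12.6 [-39.5  -0.   -2.7] [-3.73604347  9.70200247  3.58469609] 11.901598288810066 [1.7638828  0.54402191 0.14110418]
```

Contact, with about 12 N normal force. I'll ease off slightly and push forward.

Call:
drive_tool([
  [[-0.03,0,-0.04],[0,0,0]],
  [[-0.15,0,0],[0,0,0]],
  [[-0.2,0,0],[0,0,0]],
  [[-0.25,0,0],[0,0,0]],
  [[-0.25,0,0],[0,0,0]],
])

```text
t: 13.02
eef_pos: [521.1, 246.0, 159.1]
tcp_rot: [-2.533, 0.002, -2.97]
ft_force: [-5.1, 3.9, 3.4]
opening: 0.275
```

```bash
python3 - <<'E'
from cell import env
from h import *
st=env.state()
F=st["ft_force"]+[0,0,3.8]
print(st["t"],rel(st),(F@xj,F@sd,F@n),st["moment"],st["tcp_rot"])
E
```

```text
13.0167 [-13.7  -1.1  -2.1] (np.float64(-4.362270992583511), np.float64(-0.28682266310534116), np.float64(8.596174596232814)) [ 0.61353167  0.78104878 -0.46317971] [-2.53295034e+00  2.16061294e-03 -2.97020635e+00]
```

Call:
drive_tool([
  [[-0.25,0,0.01],[0,0,0]],
  [[-0.25,0,0],[0,0,0]],
  [[-0.25,0,0],[0,0,0]],
  [[-0.25,0,0],[0,0,0]],
  [[-0.25,0,0],[0,0,0]],
])

```text
t: 13.43
eef_pos: [558.0, 252.2, 158.9]
tcp_rot: [-2.533, 0.002, -2.971]
ft_force: [-6.5, 3.3, 4.5]
opening: 0.271
```

```bash
cat > f.py <<'E'
from cell import env
from h import *
st=env.state()
F=st["ft_force"]+[0,0,3.8]
print(st["t"],rel(st),"Fx %.1f Fs %.1f Fn %.1f"%(F@xj,F@sd,F@n),st["tcp_rot"].round(3),plan(st,S-40*xj+n*(H+15),RF))
E
python3 f.py
```

```text
13.4333 [23.6 -1.2 -2.4] Fx -5.8 Fs -1.1 Fn 9.3 [-2.533e+00  2.000e-03 -2.971e+00] [[2.12, 0.03, -0.58], [0.03, -0.01, -0.05]]
```

Call:
drive_tool([
  [[-0.2,0,0],[0,0,0]],
  [[-0.2,0,0],[0,0,0]],
  [[-0.05,0,0],[0,0,0]],
])

```text
t: 13.68
eef_pos: [571.5, 254.5, 158.8]
tcp_rot: [-2.533, 0.002, -2.971]
ft_force: [-6.2, 3.5, 3.0]
opening: 0.271
```

```bash
python3 f.py
```

```text
13.6833 [37.4 -1.2 -2.5] Fx -5.5 Fs -0.2 Fn 8.2 [-2.533e+00  2.000e-03 -2.971e+00] [[2.58, 0.03, -0.58], [0.03, -0.01, -0.05]]
```

Call:
drive_tool([
  [[-0.05,0,-0.2],[0,0,0]],
  [[0,0,-0.4],[0,0,0]],
  [[0,0,-0.3],[0,0,0]],
  [[0,0,0],[0,0,0]],
])

```text
t: 14.02
eef_pos: [570.8, 271.2, 182.7]
tcp_rot: [-2.534, 0.006, -2.969]
ft_force: [1.2, 0.1, -4.0]
opening: 0.273
```

```bash
python3 f.py
```

```text
14.0167 [39.7 -1.3 26.5] Fx 1.2 Fs 0.0 Fn -0.2 [-2.534  0.006 -2.969] [[2.66, 0.03, 0.38], [0.04, 0.04, -0.06]]
```

Call:
drive_tool([
  [[0.4,0,0],[0,0,0]],
  [[0.7,0,0],[0,0,0]],
  [[0.8,0,0],[0,0,0]],
  [[0.7,0,0],[0,0,0]],
  [[0.05,0,0],[0,0,0]],
])

```text
t: 14.43
eef_pos: [489.1, 255.8, 180.8]
tcp_rot: [-2.533, 0.001, -2.969]
ft_force: [0.3, 0.9, -4.2]
opening: 0.273
```

Call:
drive_tool([
  [[0,0,0],[0,0,0]],
  [[0,0,0],[0,0,0]],
])

```text
t: 14.6
eef_pos: [492.8, 256.6, 180.9]
tcp_rot: [-2.533, 0.004, -2.969]
ft_force: [-0.4, 0.1, -4.2]
opening: 0.272
```

```bash
python3 f.py; python3 - <<'E'
from cell import env
from h import *
p=env.read_camera("top"); s=env.read_camera("scene");w=env.read_camera("wrist")
a=cv2.resize(p["pixels"][110:230,130:250],(400,400));b=cv2.resize(s["pixels"][240:360,250:370],(400,400))
cv2.imwrite("pics/c6.png",np.hstack([a,b])); cv2.imwrite("pics/w6.png",w["pixels"])
E
```

```text
14.6 [-39.8  -1.   24.6] Fx -0.4 Fs 0.3 Fn -0.2 [-2.533  0.004 -2.969] [[0.01, 0.03, 0.32], [0.03, 0.02, -0.05]]
```

View pics/c6.png

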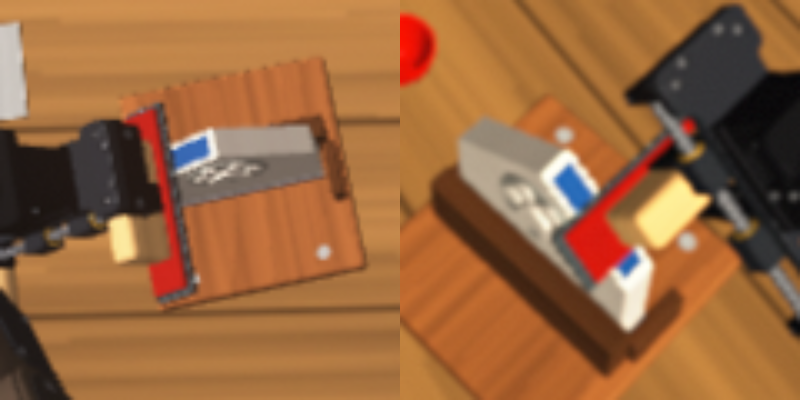

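View pics/w6.png

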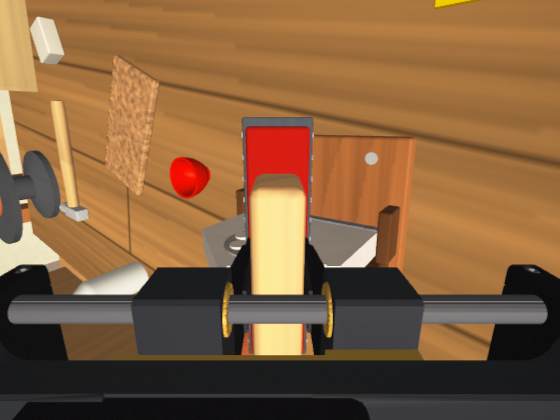

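The file has not shifted in the grip: the sole's top edge is still at (278,118) in the wrist view. The plaque is still against its backstop. Starting stroke two.

Call:
drive_tool([
  [[0,0,0.3],[0,0,0]],
  [[0,0,0.35],[0,0,0]],
  [[0,0,0.1],[0,0,0]],
  [[0,0,0.07],[0,0,0]],
  [[0,0,0.04],[0,0,0]],
])

```text
t: 15.17
eef_pos: [494.7, 242.1, 158.9]
tcp_rot: [-2.534, 0.003, -2.97]
ft_force: [-4.7, 9.6, 2.5]
opening: 0.27
```

Call:
drive_tool([
  [[0,0,0],[0,0,0]],
  [[0,0,0],[0,0,0]],
])

```text
t: 15.33
eef_pos: [494.7, 242.3, 159.3]
tcp_rot: [-2.534, 0.003, -2.97]
ft_force: [-3.4, 6.3, 1.6]
opening: 0.27
```

```bash
python3 f.py
```

```text
15.3333 [-40.4  -0.4  -1.3] Fx -2.3 Fs 2.4 Fn 8.3 [-2.534  0.003 -2.97 ] [[-0.01, 0.02, -0.54], [0.04, 0.01, -0.05]]
```

Call:
drive_tool([
  [[-0.05,0,0.02],[0,0,0]],
  [[-0.15,0,0],[0,0,0]],
  [[-0.2,0,0],[0,0,0]],
  [[-0.25,0,0],[0,0,0]],
  [[-0.25,0,0],[0,0,0]],
])

```text
t: 15.75
eef_pos: [521.2, 246.2, 159.2]
tcp_rot: [-2.533, 0.002, -2.97]
ft_force: [-5.3, 3.7, 2.0]
opening: 0.271
```

```bash
python3 f.py
```

```text
15.75 [-13.6  -1.   -1.9] Fx -4.5 Fs 0.5 Fn 7.3 [-2.533e+00  2.000e-03 -2.970e+00] [[0.88, 0.03, -0.56], [0.03, 0.0, -0.05]]
```

Call:
drive_tool([
  [[-0.25,0,0.01],[0,0,0]],
  [[-0.25,0,0],[0,0,0]],
  [[-0.25,0,0],[0,0,0]],
  [[-0.25,0,0],[0,0,0]],
  [[-0.25,0,0],[0,0,0]],
])

```text
t: 16.17
eef_pos: [558.1, 252.3, 159.0]
tcp_rot: [-2.533, 0.002, -2.971]
ft_force: [-5.2, 4.3, 2.4]
opening: 0.274
```

Call:
drive_tool([
  [[-0.2,0,0],[0,0,0]],
  [[-0.2,0,0],[0,0,0]],
  [[-0.05,0,0],[0,0,0]],
])

```text
t: 16.42
eef_pos: [571.7, 254.6, 158.9]
tcp_rot: [-2.533, 0.002, -2.971]
ft_force: [-5.5, 3.6, 3.1]
opening: 0.27
```

```bash
python3 f.py
```

```text
16.4167 [37.6 -1.2 -2.4] Fx -4.7 Fs -0.3 Fn 8.2 [-2.533e+00  2.000e-03 -2.971e+00] [[2.59, 0.03, -0.58], [0.03, -0.01, -0.05]]
```

Stroke two held 7–8 N throughout. Now the lift, return and third descent.

Call:
drive_tool([
  [[-0.05,0,-0.2],[0,0,0]],
  [[0,0,-0.4],[0,0,0]],
  [[0,0,-0.3],[0,0,0]],
  [[0,0,0],[0,0,0]],
])

```text
t: 16.75
eef_pos: [570.8, 271.4, 182.9]
tcp_rot: [-2.534, 0.006, -2.969]
ft_force: [1.3, 0.6, -2.8]
opening: 0.271
```

Call:
drive_tool([
  [[0.4,0,0],[0,0,0]],
  [[0.7,0,0],[0,0,0]],
  [[0.8,0,0],[0,0,0]],
  [[0.7,0,0],[0,0,0]],
  [[0.05,0,0],[0,0,0]],
])

```text
t: 17.17
eef_pos: [489.2, 256.0, 181.1]
tcp_rot: [-2.533, 0.001, -2.969]
ft_force: [1.1, 0.9, -3.1]
opening: 0.274
```

Call:
drive_tool([
  [[0,0,0],[0,0,0]],
  [[0,0,0],[0,0,0]],
  [[0,0,0],[0,0,0]],
])

```text
t: 17.42
eef_pos: [492.9, 256.6, 180.8]
tcp_rot: [-2.533, 0.004, -2.97]
ft_force: [0.5, -0.3, -3.8]
opening: 0.271
```

```bash
python3 f.py
```

```text
17.4167 [-39.6  -1.   24.5] Fx 0.5 Fs -0.3 Fn -0.2 [-2.533  0.004 -2.97 ] [[0.01, 0.03, 0.32], [0.03, 0.02, -0.05]]
```

Call:
drive_tool([
  [[0,0,0.3],[0,0,0]],
  [[0,0,0.35],[0,0,0]],
  [[0,0,0.1],[0,0,0]],
  [[0,0,0.07],[0,0,0]],
  [[0,0,0.04],[0,0,0]],
])

```text
t: 17.83
eef_pos: [494.8, 242.3, 159.2]
tcp_rot: [-2.534, 0.003, -2.97]
ft_force: [-4.0, 8.0, 2.0]
opening: 0.274
```

Call:
drive_tool([
  [[0,0,0],[0,0,0]],
  [[0,0,0],[0,0,0]],
])

```text
t: 18.0
eef_pos: [494.7, 242.4, 159.5]
tcp_rot: [-2.534, 0.003, -2.97]
ft_force: [-4.3, 5.8, 0.7]
opening: 0.275
```

```bash
python3 f.py
```

```text
18.0 [-40.3  -0.5  -1.1] Fx -3.2 Fs 2.7 Fn 7.4 [-2.534  0.003 -2.97 ] [[-0.01, 0.02, -0.54], [0.04, 0.01, -0.05]]
```

Call:
drive_tool([
  [[-0.05,0,0.02],[0,0,0]],
  [[-0.15,0,0],[0,0,0]],
  [[-0.2,0,0],[0,0,0]],
  [[-0.25,0,0],[0,0,0]],
  [[-0.25,0,0],[0,0,0]],
])

```text
t: 18.42
eef_pos: [521.3, 246.3, 159.4]
tcp_rot: [-2.533, 0.002, -2.97]
ft_force: [-5.1, 3.6, 1.5]
opening: 0.274
```

```bash
python3 f.py
```

```text
18.4167 [-13.5  -1.   -1.7] Fx -4.4 Fs 0.6 Fn 6.9 [-2.533e+00  2.000e-03 -2.970e+00] [[0.88, 0.03, -0.56], [0.03, 0.0, -0.05]]
```

Call:
drive_tool([
  [[-0.25,0,0.01],[0,0,0]],
  [[-0.25,0,0],[0,0,0]],
  [[-0.25,0,0],[0,0,0]],
  [[-0.25,0,0],[0,0,0]],
  [[-0.25,0,0],[0,0,0]],
])

```text
t: 18.83
eef_pos: [558.1, 252.5, 159.2]
tcp_rot: [-2.533, 0.002, -2.971]
ft_force: [-5.0, 3.9, 3.0]
opening: 0.273
```

Call:
drive_tool([
  [[-0.2,0,0],[0,0,0]],
  [[-0.2,0,0],[0,0,0]],
  [[-0.05,0,0],[0,0,0]],
])

```text
t: 19.08
eef_pos: [571.7, 254.8, 159.1]
tcp_rot: [-2.533, 0.002, -2.971]
ft_force: [-5.5, 3.7, 3.1]
opening: 0.269
```

```bash
python3 f.py
```

```text
19.0833 [37.7 -1.2 -2.1] Fx -4.7 Fs -0.2 Fn 8.3 [-2.533e+00  2.000e-03 -2.971e+00] [[2.59, 0.03, -0.57], [0.03, -0.01, -0.05]]
```

Three strokes done. I'll lift well clear and look.

Call:
drive_tool([
  [[-0.05,0,-0.2],[0,0,0]],
  [[0,0,-0.5],[0,0,0]],
  [[0,0,-0.8],[0,0,0]],
  [[0,0,-0.8],[0,0,0]],
  [[0,0,-0.8],[0,0,0]],
])

```text
t: 19.5
eef_pos: [563.7, 307.7, 236.1]
tcp_rot: [-2.533, 0.002, -2.97]
ft_force: [-0.0, -0.9, -3.5]
opening: 0.27
```

Call:
drive_tool([
  [[0.6,0,-0.5],[0,0,0]],
  [[0.8,0,-0.5],[0,0,0]],
  [[0.9,0,0],[0,0,0]],
  [[0.8,0,0],[0,0,0]],
  [[0,0,0],[0,0,0]],
])

```text
t: 19.92
eef_pos: [465.8, 308.0, 260.3]
tcp_rot: [-2.533, 0.001, -2.969]
ft_force: [1.2, 1.4, -4.7]
opening: 0.273
```

```bash
cat > g.py <<'E'
from cell import env
from h import *
st=env.state()
RG=Ro.from_euler("xyz",[np.pi,0,np.pi-np.radians(14)])
print(st["t"],st["joints"].round(2),st["eef_pos"].round(1),st["tcp_rot"].round(3),st["ft_force"].round(1),plan(st,[511,-181.5,150],RG))
E
python3 g.py; python3 - <<'E'
from cell import env
from h import *
s=env.read_camera("scene")
p=env.read_camera("top")
print([(k["score"],k["point"]) for k in env.tip_of("plaque",p)])
hsv=cv2.cvtColor(p["pixels"],cv2.COLOR_BGR2HSV);m=cv2.inRange(hsv,(100,120,60),(125,255,255));m[:130]=0;m[210:]=0;m[:,:150]=0;m[:,240:]=0
ys,xs=np.nonzero(m);print(len(xs),xs.mean(),ys.mean())
cv2.imwrite("pics/c7.png",np.hstack([cv2.resize(p["pixels"][100:230,120:380],(520,260)),cv2.resize(s["pixels"][240:370,240:370],(260,260))]))
E
```

```text
19.9167 [ 0.71  0.51  1.53 -0.52  1.46 -0.88] [465.8 308.  260.3] [-2.533e+00  1.000e-03 -2.969e+00] [ 1.2  1.4 -4.7] [[1.33, -11.3, 12.36], [-7.49, 1.6, 5.05]]
[(0.98, [542.0, 201.4, 32.8])]
98 182.21428571428572 157.1530612244898
```

View pics/c7.png

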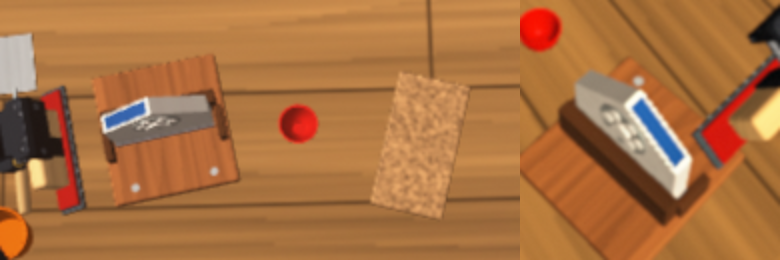

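The plaque is where it started: the blue centroid is at (182.2,157.2), as before. The cork is empty and clear. I'll measure the rest and turn the tool upright.

```bash
python3 - <<'E'
from cell import env
from h import *
p=env.read_camera("top")
hsv=cv2.cvtColor(p["pixels"],cv2.COLOR_BGR2HSV).astype(int)
C=back(p,np.array([(400,72),(470,87),(442,218),(371,203)])/2+[120,100],12)[:,:2]
print(C.round(1).tolist(),C.mean(0),[np.linalg.norm(C[i]-C[i-1]).round() for i in range(4)])
d=(C[0]+C[1]-C[2]-C[3]);print(np.degrees(np.arctan2(d[1],d[0])))
for t in ["rest"]: print([(k["score"],k["point"]) for k in env.tip_of(t,p)])
E
```

```text
[[620.6, -156.8], [594.3, -262.4], [394.7, -211.1], [420.2, -105.6]] [ 507.4260683  -183.97537531] [np.float64(207.0), np.float64(109.0), np.float64(206.0), np.float64(109.0)]
-14.383547144485267
[(0.97, [195.6, -284.0, 3.1]), (0.67, [516.4, -183.1, -1.4])]
```

Call:
drive_tool([
  [[0,0,0],[-0.93,0.2,0.63]],
  [[0,0,0],[-0.93,0.2,0.63]],
  [[0,0,0],[-0.93,0.2,0.63]],
  [[0,0,0],[-0.93,0.2,0.63]],
  [[0,0,0],[-0.93,0.2,0.63]],
])

```text
t: 20.58
eef_pos: [470.2, 308.2, 259.7]
tcp_rot: [-2.915, 0.032, 3.049]
ft_force: [-0.4, -0.1, -3.3]
opening: 0.272
```

Call:
drive_tool([
  [[0,0,0],[-0.93,0.2,0.63]],
  [[0,0,0],[-0.93,0.2,0.63]],
  [[0,0,0],[-0.93,0.2,0.63]],
  [[0,0,0],[0,0,0]],
  [[0,0,0],[0,0,0]],
])

```text
t: 21.0
eef_pos: [469.9, 307.2, 259.8]
tcp_rot: [-3.136, 0.003, 2.896]
ft_force: [0.5, -0.1, -3.5]
opening: 0.275
```

```bash
python3 g.py
```

```text
21.0 [ 0.46  0.36  1.66 -0.01  1.13 -0.86] [469.9 307.2 259.8] [-3.136e+00  3.000e-03  2.896e+00] [ 0.5 -0.1 -3.5] [[-5.28, -15.45, 3.76], [-0.07, 0.03, -0.02]]
```

Call:
drive_tool([
  [[0,-0.6,0],[0,0,0]],
  [[-0.3,-0.9,0],[0,0,0]],
  [[-0.3,-1,0],[0,0,0]],
  [[-0.3,-1,0],[0,0,0]],
  [[-0.3,-1,0],[0,0,0]],
])

```text
t: 21.42
eef_pos: [471.5, 167.6, 260.0]
tcp_rot: [-3.135, 0.002, 2.9]
ft_force: [0.6, -0.8, -3.3]
opening: 0.275
```

Call:
drive_tool([
  [[-0.35,-1,0],[0,0,0]],
  [[-0.35,-1,0],[0,0,0]],
  [[-0.35,-1,0],[0,0,0]],
  [[-0.35,-1,0],[0,0,0]],
  [[-0.35,-1,0],[0,0,0]],
])

```text
t: 21.83
eef_pos: [486.2, 8.9, 260.8]
tcp_rot: [-3.136, 0.001, 2.899]
ft_force: [1.4, 0.5, -3.1]
opening: 0.27
```

Call:
drive_tool([
  [[-0.35,-1,0],[0,0,0]],
  [[-0.35,-1,0],[0,0,0]],
  [[-0.35,-1,0],[0,0,0]],
  [[-0.35,-1,0],[0,0,0]],
  [[-0.3,-0.8,0],[0,0,0]],
])

```text
t: 22.25
eef_pos: [500.8, -143.9, 261.3]
tcp_rot: [-3.136, 0.0, 2.899]
ft_force: [0.3, 0.3, -3.4]
opening: 0.274
```

Call:
drive_tool([
  [[0,0,0],[0,0,0]],
  [[0,0,0],[0,0,0]],
])

```text
t: 22.42
eef_pos: [500.7, -142.8, 260.9]
tcp_rot: [-3.137, -0.0, 2.896]
ft_force: [0.7, -0.1, -3.3]
opening: 0.27
```

```bash
sed -i 's/\[511,-181.5,150\]/[509.5,-182,32]/' g.py; python3 g.py
```

```text
22.4167 [-0.4   0.29  1.75 -0.01  1.1  -1.73] [ 500.7 -142.8  260.9] [-3.137 -0.     2.896] [ 0.7 -0.1 -3.3] [[-0.6, -1.16, 7.64], [-0.06, -0.0, -0.01]]
```

Call:
drive_tool([
  [[-0.3,-0.6,0.5],[0,0,0]],
  [[-0.3,-0.6,0.8],[0,0,0]],
  [[0,0,1],[-0.06,0,0]],
  [[0,0,1],[0,0,0]],
  [[0,0,1],[0,0,0]],
])

```text
t: 22.83
eef_pos: [509.6, -180.3, 131.4]
tcp_rot: [3.141, 0.001, 2.899]
ft_force: [0.8, -0.7, -3.8]
opening: 0.27
```

Call:
drive_tool([
  [[0,0,0.9],[0,0,0]],
  [[0,0,0.8],[0,0,0]],
  [[0,0,0.6],[0,0,0]],
  [[0,0,0.3],[0,0,0]],
  [[0,0,0.1],[0,0,0]],
])

```text
t: 23.25
eef_pos: [509.5, -180.0, 50.3]
tcp_rot: [3.14, -0.001, 2.899]
ft_force: [0.5, 0.7, -3.4]
opening: 0.272
```

Call:
drive_tool([
  [[0,0,0],[0,0,0]],
  [[0,0,0],[0,0,0]],
])

```text
t: 23.42
eef_pos: [510.3, -180.9, 52.5]
tcp_rot: [3.141, 0.003, 2.898]
ft_force: [0.5, 0.3, -3.7]
opening: 0.272
```

```bash
python3 g.py; python3 - <<'E'
from cell import env
import cv2
cv2.imwrite("pics/w8.png",env.read_camera("wrist")["pixels"])
E
```

```text
23.4167 [-0.46  0.6   1.92  0.    0.63 -1.79] [ 510.3 -180.9   52.5] [3.141e+00 3.000e-03 2.898e+00] [ 0.5  0.3 -3.7] [[0.02, -0.04, 0.68], [0.01, 0.04, 0.01]]
```

View pics/w8.png

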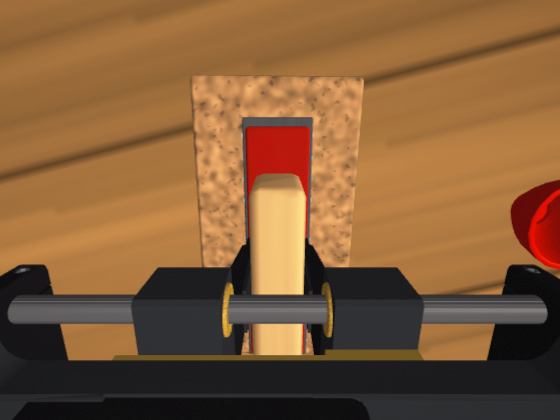

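The file (column 278) is centred across the cork (columns 192–363) and parallel to it. Lowering now.

Call:
drive_tool([
  [[0,0,0.3],[0,0,0]],
  [[0,0,0.25],[0,0,0]],
  [[0,0,0.1],[0,0,0]],
  [[0,0,0],[0,0,0]],
  [[0,0,0],[0,0,0]],
])

```text
t: 23.88
eef_pos: [509.6, -181.1, 31.9]
tcp_rot: [3.14, 0.002, 2.897]
ft_force: [-0.2, 0.5, -3.1]
opening: 0.272
```

Call:
drive_tool([
  [[0,0,0.04],[0,0,0]],
  [[0,0,0],[0,0,0]],
  [[0,0,0],[0,0,0]],
])

```text
t: 24.13
eef_pos: [509.8, -181.2, 31.1]
tcp_rot: [3.14, 0.002, 2.897]
ft_force: [0.0, -0.2, -3.7]
opening: 0.271
```

Call:
drive_tool([
  [[0,0,0.03],[0,0,0]],
  [[0,0,0],[0,0,0]],
  [[0,0,0],[0,0,0]],
])

```text
t: 24.38
eef_pos: [509.9, -181.2, 30.7]
tcp_rot: [3.14, 0.003, 2.897]
ft_force: [-0.9, -0.1, 5.9]
opening: 0.273
```

The force has risen by about 9 N, so the file is seated. Releasing.

Call:
drive_tool([
  [[0,0,0],[0,0,0]],
  [[0,0,0],[0,0,0]],
  [[0,0,0],[0,0,0]],
  [[0,0,0],[0,0,0]],
  [[0,0,0],[0,0,0]],
], jaw=1)

```text
t: 24.8
eef_pos: [509.7, -181.2, 30.0]
tcp_rot: [3.14, 0.002, 2.897]
ft_force: [0.5, -0.3, -0.7]
opening: 0.569
```

Call:
drive_tool([
  [[0,0,0],[0,0,0]],
  [[0,0,0],[0,0,0]],
  [[0,0,0],[0,0,0]],
  [[0,0,0],[0,0,0]],
  [[0,0,0],[0,0,0]],
])

```text
t: 25.22
eef_pos: [509.7, -181.1, 30.1]
tcp_rot: [3.14, 0.002, 2.897]
ft_force: [-0.1, 0.2, -0.3]
opening: 0.913
```

Call:
drive_tool([
  [[0,0,-0.3],[0,0,0]],
  [[0,0,-0.7],[0,0,0]],
  [[0,0,-1],[0,0,0]],
  [[0,0,-1],[0,0,0]],
  [[0,0,-1],[0,0,0]],
])

```text
t: 25.63
eef_pos: [509.1, -181.1, 152.0]
tcp_rot: [3.14, 0.002, 2.897]
ft_force: [-0.9, -0.1, -0.2]
opening: 1.0
```

Call:
drive_tool([
  [[0,0,-1],[0,0,0]],
  [[0,0,-0.8],[0,0,0]],
  [[0,0,0],[0,0,0]],
  [[0,0,0],[0,0,0]],
])

```text
t: 25.97
eef_pos: [509.5, -181.4, 205.7]
tcp_rot: [3.141, 0.005, 2.897]
ft_force: [-0.6, 1.0, -0.1]
opening: 1.002
```

```bash
python3 g.py; python3 - <<'E'
from cell import env
from h import *
w=env.read_camera("wrist");cv2.imwrite("pics/w9.png",w["pixels"])
s=env.read_camera("scene");cv2.imwrite("pics/s9.png",s["pixels"]);p=env.read_camera("top")
hsv=cv2.cvtColor(w["pixels"],cv2.COLOR_BGR2HSV)
print("wrist",[(t,[(k["score"],k["point"]) for k in env.tip_of(t,w)]) for t in ("file_sole","rest")])
for t in ["file_sole","plaque","bowl","castblock","tub","spatula","mallet"]: print(t,[(k["score"],k["point"]) for k in env.tip_of(t,s)])
hsv=cv2.cvtColor(p["pixels"],cv2.COLOR_BGR2HSV);m=cv2.inRange(hsv,(100,120,60),(125,255,255));m[:130]=0;m[210:]=0;m[:,:150]=0;m[:,240:]=0
ys,xs=np.nonzero(m);print(len(xs),xs.mean(),ys.mean(),env.state()["opening"])
E
```

```text
25.9667 [-0.47  0.38  1.78  0.    0.98 -1.79] [ 509.5 -181.4  205.7] [3.141 0.005 2.897] [-0.6  1.  -0.1] [[0.02, -0.02, 5.79], [0.01, 0.06, -0.01]]
wrist [('file_sole', [(0.65, [509.6, -180.9, 14.3])]), ('rest', [])]
file_sole [(0.85, [511.0, -183.0, 13.7]), (0.62, [245.0, 264.1, 0.1])]
plaque [(0.88, [542.8, 202.4, 32.5])]
bowl [(0.72, [543.5, 0.0, 2.6]), (0.4, [559.7, 430.5, 4.1])]
castblock [(0.52, [392.9, -439.6, -0.0])]
tub [(0.55, [535.7, 240.8, 146.4])]
spatula [(0.97, [557.8, 427.5, 2.1])]
mallet [(0.73, [626.6, -419.7, -0.6]), (0.5, [390.9, -438.8, 1.4])]
97 182.1237113402062 157.2164948453608 0.9982401690816136
```

View pics/w9.png

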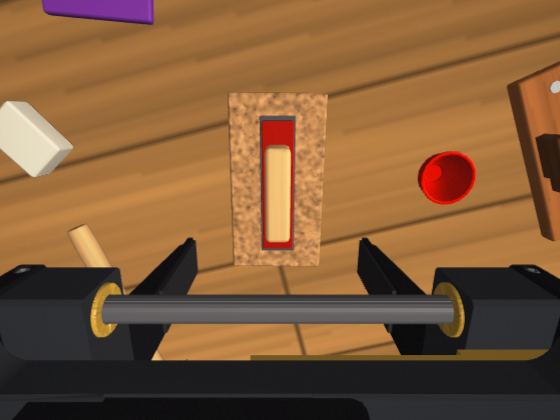

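View pics/s9.png

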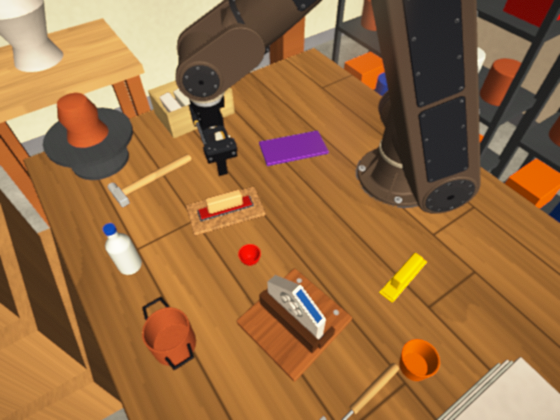

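The file lies flat in the middle of the cork, at (278,183) in the wrist view, with the gripper open and clear. The plaque, tub (419,360), bowl and other things are where they were. Handing in.

```bash
python3 -c "
from cell import env
print(env.job_done())"
```

```text
the job is handed in; nothing more can be done
None
```

I dressed the blue shoulder with three forward strokes and put the file back on the cork rest. The job was handed in at about 26 s; no verdict is reported.

- **Strokes:** each ran from about −40 mm to +38 mm along the stroke, pressing with about 7–9 N at the points I checked. The first touch-down reached 12 N before I eased it off. Before each return I lifted the file about 27 mm clear of the shoulder.
- **File at the end:** it lies at about (510, −181) mm, roughly 2 mm from the measured middle of the rest and level. It is released, and the gripper is open well above it.
- **Plaque:** the blue stripe sits within 0.1 pixel of where it started in the top view, so the plaque did not come off its backstop.
- **Bystanders:** the bowl, white block, spatula and mallet were found within about 7 mm of their first readings.
- **Disagreements:** in the last picture the network took the shoulder for the tub, and it did not report the rest in the last wrist view. By eye, both are in place in the final pictures.

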